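# Seat and clamp a tube rack on a shaker

## Task

Get the tube rack ready for shaking: with the clamp lever still open, push the rack along the shaker's deck until it is fully home against the stop at the back, and only then push the lever round past its dead point until it snaps shut and locks its rubber pad against the rack. Do it all by pushing with the fingers: do not lift or tip the rack, and leave everything else on the table where it is.

Things in the scene. Friction and masses are not known exactly. Their poses are not given: they have to be found in the camera images.
- shaker: Fixed low white shaker, 200 (x) by 280 mm (y), with a flat aluminium deck on top, 60 mm above the table (x -97..+97, y -123..+123 mm). Origin on the table under the deck's middle; +x points to the stop, the way the rack is pushed. Two steel guides on the deck, 15 mm high, run along x from -75 to +75 mm, inner faces at y = -68 and +68 mm.
- stop (a point): Foot of the stop on the deck: middle of the near face of a steel bar across the back of the deck, 22 mm above it. It lies at x = +75, y = 0, z = 60 mm from the shaker's origin, in the shaker's axes.
- rack_mid (a point): Centre of the loose black tube rack on the deck, 90 (x) by 130 (y) by 45 mm high, 0.3 to 0.55 kg; fixed purple-capped tubes rise 37 mm above it. It stands between the guides (3 mm play each side), square to the shaker within 0.02 rad, 20 to 50 mm short of home. Home, this point is at x = +30 mm in the shaker's frame, 82.5 mm above the table.
- pivot (a point): Upright pivot of the clamp lever, at the lever's mid height: x = -45, y = +95, z = 88 mm (28 mm above the deck) in the shaker's frame. Its round boss is 28 mm across; a small spring strut joins the lever to a post 55 mm farther along +x, up to 106 mm above the table.
- clamp_lever (a joint): Lever angle, rad. At 0 (open) it points from the pivot along the shaker's -x, turned 0.15 rad outwards (to +y); it grows counter-clockwise from above, through -x to -y. Starts at 0, held there by its spring, which resists with up to 0.6 N m until the dead point at 1.05, then drives it on by itself. Locked at about 1.72, across the rack's front (along -y), pad pressed on the rack; hard end 1.80.
- lever_grip (a point): Centre of the lever's black grip, 112 mm from the pivot, 88 mm above the table. The grip is 50 mm long, 18 mm wide and high; the steel bar between it and the pivot is 12 mm wide. x points away from the pivot along the lever, y the way it closes: push on the -y side, which faces the shaker's +y when open and its -x when locked.
- lever_pad (a point): Face of the lever's rubber pad, 14 mm across, on a stem on the rack side of the bar, 75 mm from the pivot along the lever and 30 mm from its centre line.
- cup_mid (a point): Middle of an empty clear sample cup, 64 mm across, 70 mm high, loose beside the shaker on its +y side. A bystander.
- reagent_mid (a point): Middle of a small amber reagent bottle with a white cap, 42 mm across, 85 mm high, loose beside the shaker on its -y side. A bystander.
- pen_mid (a point): Middle of a blue pen, 140 mm long, lying on the table in front of the shaker. A bystander.
- pipette_mid (a point): Middle of a grey and white pipette, 270 mm long, lying on the right of the table. A bystander.
- spare_rack_mid (a point): Centre of a second tube rack like the first, standing on the table on the far left. A bystander, to be left alone.
- tip_box_mid (a point): Centre of an orange box of pipette tips, 120 by 85 by 45 mm, on the left of the table. A bystander.
- red_cap_mid (a point): Centre of a red screw cap, 60 mm across, 12 mm high, lying on the right of the table. A bystander.
Not all that is in view belongs to the job. Leave any blue look-alike of the part that bears rack_mid alone.

How it is judged:
By the outcome, as a careful person would: the job done as asked, in the order asked, and still so for the second after the job is handed in, with the robot touching nothing.
It also fails if it takes over 54 s, if anything falls off the work surface, if the arm or the gripper's body presses on something with over 40 N, if the wrist force passes 120 N, or if a joint passes its speed limit or range.

## Robot

A 6-joint arm with a two-finger parallel gripper is mounted at the origin on the work surface. World frame = base frame: x ahead of the robot, y to its left, z up, the work surface at z = 0. Lengths are in m, angles in rad, forces in N, time in s.
With the tool pointing down it reaches from about 0.35 to 0.775 m from the base axis. Payload 5.5 kg.
Tool frame: the origin (TCP) lies midway between the tips of the shut fingers; the grasp point (between the pads) lies 19 mm behind it; z points along the fingers, x is the direction in which the jaws open and shut, and the axes are right-handed (so a half turn about z gives the same grasp; the last joint's range is limited). The gripper opens to 85 mm and grips with 20 to 120 N. Pads are 22 mm wide; open, the fingers measure 114 mm over their backs; the gripper's body (76 mm by 85 mm) begins 54 mm behind the grasp point. The pads swing forward as they close: fully open they stand 13 mm farther back than shut.
Start: joints at [-1.452, 0.313, 0.046, 1.304, 0, 1.431], TCP at [0.147, -0.556, 0.205] pointing down, gripper open.
Joint ranges: [-2.76, 2.76], [-0.86, 1.69], [-1.03, 1.26], [-2.2, 2.34], [-1.47, 1.5], [-3.14, 3.14]. Speed limits (rad/s): [2.57, 2.57, 3.14, 3.14, 3.14, 3.14].

## Interface

Orientations are given as a 3x3 rotation matrix whose columns are the frame's x, y, z axes.
In Python, from plant import status, eyes, r gives the robot as it stands.
- The arm moves only by the tool jog_arm, never from a script. Its arguments are lists of equal length, an entry for each row: "delta_pos": the shift along the tool's x, y, z in m, a list of three; "dr": the turn, a rotation vector about the tool's x, y, z in degrees, a list of three; "jaw": the closure in counts, from 0 (fully open) to 255 (shut). A call has 1 to 20 rows; each row shifts and turns the commanded pose from where the row before left it, along the tool's axes as they then stand; what a row does not reach is not made up. A row lasts 1/10 s, in which the tool goes at most 50 mm and 8.59 degrees, less where a joint would pass 70% of its speed; a pose out of reach is approached as far as the arm can. A call with a gripper value outside its range is refused whole. The fingers move at their own pace and stop on an object; "force" is the grip in N (left out, the last holds). Time passes only in rows, so rows that do not move let the fingers close. It gives the time, the measured TCP pose, the force and the opening at its end, in the units of the state.
- status.get_state(): the state, without advancing time (a new reading comes with each control period).
- eyes.snapshot(name): name is "scene" or "top" or "wrist"; returns a dict with "pixels" (400x640x3 uint8, red, green, blue), "fx", "fy", "cx", "cy" (pixels), "position" and "attitude" of the camera in the world. Camera axes: x right, y up, looking along -z (the intrinsics and any distortion apply to the point x, -y, -z); pixel columns grow to the right and rows downward; lengths in m; the calibration is good to about 2 mm. A picture is of the moment at which its call begins. There is no depth.
- r.close_job(): hands the job in, once; it reports no verdict.
The state is a dict: "t": time; "qpos": joint angles; "dq": joint speeds; "joint_torque": joint torques, N m; "ee_pos": TCP position; "tool_rot": TCP orientation; "contact_force": force on the tool from outside, world axes, zero at the start; "wrist_torque": the same for the moment, N m; "opening": opening from 0.0 (shut) to 1.0 (fully open).
Only numpy, scipy, OpenCV 4.12 (cv2) and the standard library are available. Lean on these libraries where they do the work, as an engineer would, in place of code of your own. Each camera call takes 0.05 s, during which the arm holds its last target.

## Working session

There is one attempt and no reset: what is moved stays moved. The work goes in short steps, Python scripts to look and compute and a tool call to move; the robot and the scene stay as the last step left them, time stands still between calls to the robot, and variables do not carry over. Pictures are saved under pics/ and viewed, and the job is handed in when it is done.

Besides the shell and the picture viewer there is one more tool, called after ">>>" as name(argument=value, ...) on one line, values as JSON. jog_arm: Moves the arm, as the interface text tells. Its arguments: {"type":"object","properties":{"delta_pos":{"type":"array","items":{"type":"array","items":{"type":"number"}}},"dr":{"type":"array","items":{"type":"array","items":{"type":"number"}}},"jaw":{"type":"array","items":{"type":"number"}},"force":{"type":"number"}},"required":["delta_pos","dr","jaw"]}

```bash
ls; mkdir -p pics; python3 - <<'E'
from plant import status, eyes, r
import cv2,numpy as np,pickle
print(status.get_state())
d={}
for n in("scene","top","wrist"):
    s=eyes.snapshot(n);d[n]=s
    cv2.imwrite(f"pics/{n}0.png",s["pixels"][:,:,::-1])
    print(n,{k:v for k,v in s.items() if k!="pixels"})
pickle.dump(d,open("s0.pkl","wb"))
E
```

```text
pics
{'t': 0.0, 'qpos': array([-1.45158929e+00,  3.14018698e-01,  4.49823198e-02,  1.30360088e+00,
       -5.14724571e-05,  1.43119616e+00]), 'dq': array([-0.00052267, -0.00138361, -0.00079833, -0.000221  ,  0.00074589,
       -0.00078841]), 'joint_torque': array([-6.39149202e-04, -4.80628288e+01,  2.98532760e+01,  1.92880025e-02,
       -2.07450248e-04,  2.15816613e-05]), 'ee_pos': array([ 0.14706525, -0.55529486,  0.20379988]), 'tool_rot': array([[ 2.55927459e-01, -9.66695951e-01, -2.70039167e-04],
       [-9.66694257e-01, -2.55927520e-01,  1.82174042e-03],
       [-1.83017954e-03, -2.05188085e-04, -9.99998304e-01]]), 'contact_force': array([ 0.03220497,  0.02903744, -0.40754416]), 'wrist_torque': array([ 0.04398969, -0.00446104,  0.00974226]), 'opening': 0.9999566859935016}
scene {'fx': 491.5117144918032, 'fy': 491.5117144918032, 'cx': 320.16416690482237, 'cy': 206.47931022099425, 'position': array([ 1.5737259 , -0.54595228,  0.92088351]), 'attitude': array([[ 0.48029918, -0.51145128,  0.71255196],
       [ 0.87692979,  0.26378853, -0.40175832],
       [ 0.01751678,  0.81782223,  0.57520428]])}
top {'fx': 413.6125414133324, 'fy': 413.6125414133324, 'cx': 327.29164099232196, 'cy': 206.76230958518724, 'position': array([0.39140894, 0.02439492, 1.2322519 ]), 'attitude': array([[-0.01085421,  0.98678614, -0.16166417],
       [-0.99957622, -0.00634034,  0.02841106],
       [ 0.02701064,  0.16190404,  0.98643677]])}
wrist {'fx': 296.74174789969504, 'fy': 296.74174789969504, 'cx': 321.68109328978244, 'cy': 195.063907934263, 'position': array([ 0.21793287, -0.53602292,  0.37320115]), 'attitude': array([[ 2.55770380e-01,  9.26161047e-01,  2.77141168e-01],
       [-9.66737253e-01,  2.45264089e-01,  7.25576405e-02],
       [-7.72715662e-04, -2.86480786e-01,  9.58085676e-01]])}
```

View pics/scene0.png

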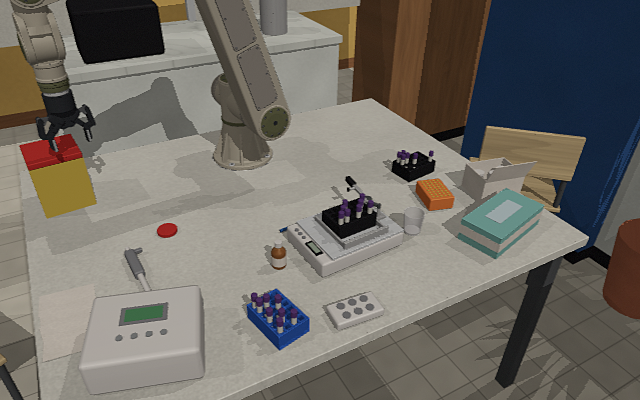

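View pics/top0.png

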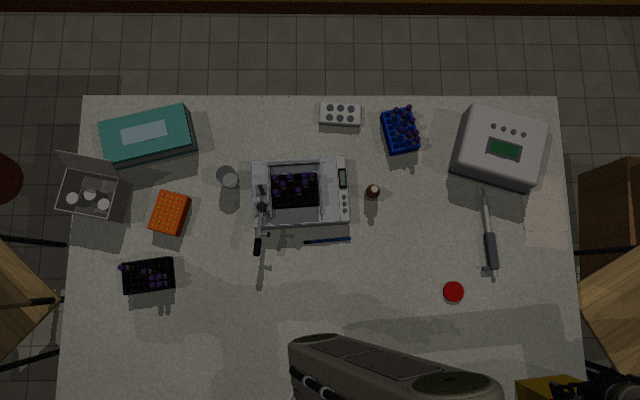

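In the top view the black rack on the shaker is at (296,190) with the lever grip at (257,246). The look-alikes are the spare black rack at (148,275) and the blue rack at (400,130). By the description, I want the one on the shaker. I'll check it with a close crop.

```bash
cat > h.py <<'E'
import numpy as np,pickle,cv2
def ray(s,uv):
    u,v=uv
    d=np.array([(u-s["cx"])/s["fx"],-(v-s["cy"])/s["fy"],-1.0])
    return np.array(s["position"]),s["attitude"]@d
def onz(s,uv,z):
    p,d=ray(s,uv);return p+d*(z-p[2])/d[2]
def proj(s,P):
    c=np.array(s["attitude"]).T@(np.asarray(P)-s["position"])
    return np.array([s["cx"]+s["fx"]*c[0]/-c[2],s["cy"]-s["fy"]*c[1]/-c[2]])
E
python3 - <<'E'
import pickle,cv2
d=pickle.load(open("s0.pkl","rb"))
c=d["top"]["pixels"][145:265,210:390,::-1]
cv2.imwrite("pics/c1.png",cv2.resize(c,None,fx=4.4,fy=4.4,interpolation=cv2.INTER_CUBIC))
c=d["scene"]["pixels"][165:280,270:430,::-1]
cv2.imwrite("pics/c2.png",cv2.resize(c,None,fx=5,fy=5,interpolation=cv2.INTER_CUBIC))
E
```

```text
(no output)
```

View pics/c1.png

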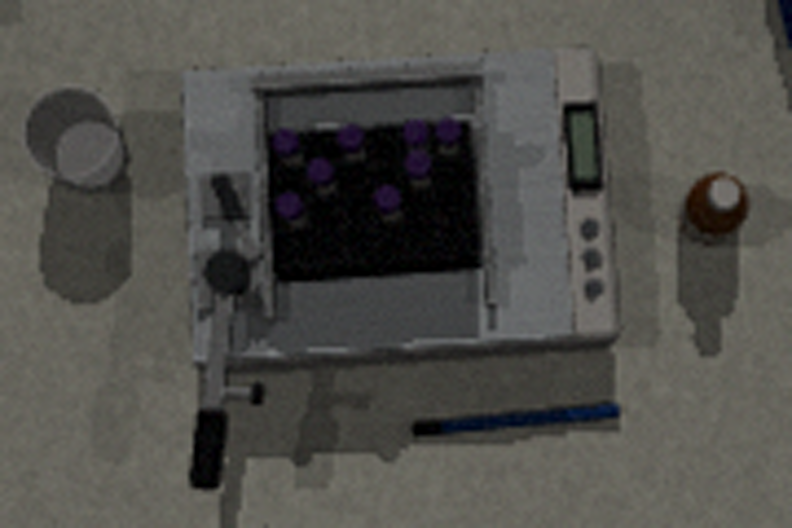

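View pics/c2.png

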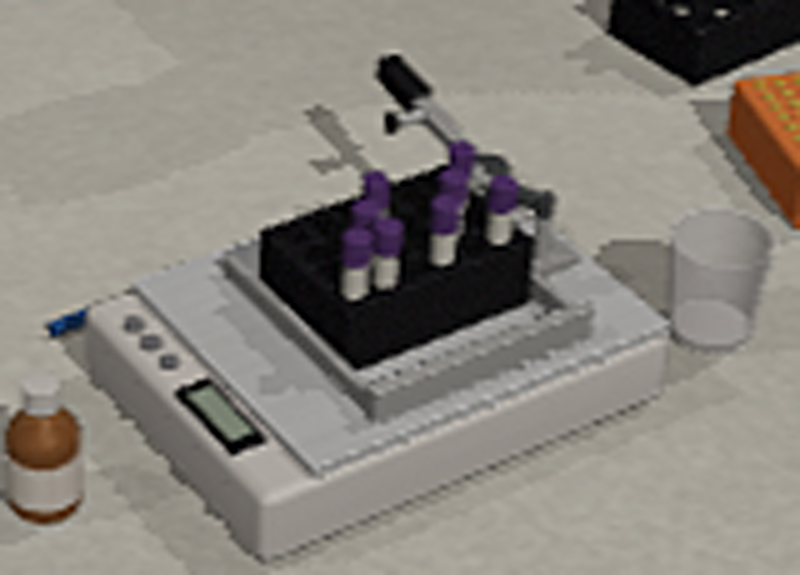

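```bash
python3 - <<'E'
import pickle
from h import *
d=pickle.load(open("s0.pkl","rb"));s=d["top"]
f=lambda a,z:onz(s,(a[0]/4.4+210-.4,a[1]/4.4+145-.4),z)
P={}
for n,a,z in [("deckBL",(185,72),.06),("deckFL",(194,360),.06),("deckBR",(556,52),.06),("deckFR",(574,338),.06),("boss",(228,272),.1),("gripend",(205,487),.095),("gripstart",(212,410),.095),
 ("rackFL",(276,281),.105),("rackFR",(482,268),.105),("rackBR",(470,122),.105),("rackBL",(268,135),.105),("stopL",(255,88),.082),("stopR",(482,75),.082),("cup",(90,155),.07),("bottle",(725,193),.085),("pen1",(415,428),.01),("pen2",(618,411),.01)]:
    P[n]=f(a,z);print(n,P[n].round(4))
n=np.linalg.norm
ctr=(P["deckBL"]+P["deckFL"]+P["deckBR"]+P["deckFR"])/4
print("ctr",ctr,"w",n(P["deckBL"]-P["deckBR"]),n(P["deckFL"]-P["deckFR"]),"l",n(P["deckBL"]-P["deckFL"]),n(P["deckBR"]-P["deckFR"]))
v=P["deckBL"]-P["deckBR"]+P["deckFL"]-P["deckFR"]; yaw=np.arctan2(-v[0],v[1])
v=P["deckBL"]+P["deckBR"]-P["deckFL"]-P["deckFR"]; yaw2=np.arctan2(v[1],v[0]);print("yaw",yaw,yaw2)
for k in P:
    q=P[k]-ctr;c,sn=np.cos(yaw),np.sin(yaw);print(k,(c*q[0]+sn*q[1]).round(4),(-sn*q[0]+c*q[1]).round(4))
E
```

```text
deckBL [0.7201 0.2095 0.06  ]
deckFL [0.5284 0.2001 0.06  ]
deckBR [ 0.733  -0.0364  0.06  ]
deckFR [ 0.5408 -0.0454  0.06  ]
boss [0.5791 0.1739 0.1   ]
gripend [0.4452 0.1867 0.095 ]
gripstart [0.4929 0.1832 0.095 ]
rackFL [0.5724 0.1432 0.105 ]
rackFR [0.5798 0.0144 0.105 ]
rackBR [0.674  0.0213 0.105 ]
rackBL [0.6661 0.1493 0.105 ]
stopL [0.703  0.1606 0.082 ]
stopR [0.7112 0.0132 0.082 ]
cup [0.6618 0.2683 0.07  ]
bottle [ 0.6313 -0.143   0.085 ]
pen1 [0.4872 0.0593 0.01  ]
pen2 [ 0.4975 -0.0773  0.01  ]
ctr [0.63056517 0.08194391 0.06      ] w 0.24626670156971092 0.2458640612773588 l 0.1919295244908753 0.1923868154647009
yaw 0.051689142051389615 0.047670195225475005
deckBL 0.096 0.1227
deckFL -0.096 0.1233
deckBR 0.0962 -0.1235
deckFR -0.0962 -0.1225
boss -0.0466 0.0945
gripend -0.1797 0.1142
gripstart -0.1323 0.1082
rackFL -0.0549 0.0642
rackFR -0.0542 -0.0648
rackBR 0.0403 -0.0628
rackBL 0.0389 0.0654
stopL 0.0764 0.0748
stopR 0.077 -0.0728
cup 0.0408 0.1845
bottle -0.0109 -0.2247
pen1 -0.1443 -0.0152
pen2 -0.1412 -0.1521
```

Measured in the shaker's own frame, the deck, boss, grip and rack all match the given sizes to within about 2–4 mm. The shaker origin is near (0.6306, 0.0819), its yaw is about 0.05 rad, and the rack front sits at x≈-0.0545, so there is roughly 38 mm to push. I'll shut the fingers and turn tool +y to the shaker's +x, rising a little as I go.

>>> jog_arm(delta_pos=[[0,0,-0.002],[0,0,-0.002],[0,0,-0.002],[0,0,-0.002],[0,0,-0.002],[0,0,-0.002],[0,0,-0.002],[0,0,-0.002],[0,0,-0.002],[0,0,-0.002],[0,0,-0.002],[0,0,-0.002],[0,0,-0.002],[0,0,-0.002],[0,0,-0.002],[0,0,-0.002],[0,0,-0.002],[0,0,-0.002],[0,0,-0.002],[0,0,-0.002]], dr=[[0,0,-8.4],[0,0,-8.4],[0,0,-8.4],[0,0,-8.4],[0,0,-8.4],[0,0,-8.4],[0,0,-8.4],[0,0,-8.4],[0,0,-8.4],[0,0,-8.4],[0,0,-8.4],[0,0,-8.4],[0,0,-8.4],[0,0,-8.4],[0,0,-8.4],[0,0,-8.4],[0,0,-8.4],[0,0,-8.4],[0,0,-8.4],[0,0,-8.4]], jaw=[255,255,255,255,255,255,255,255,255,255,255,255,255,255,255,255,255,255,255,255], force=40)

```text
t: 2.15
ee_pos: [0.1471, -0.5556, 0.2444]
tool_rot: [[-0.055, 0.998, -0.0], [0.998, 0.055, 0.001], [0.001, -0.0, -1.0]]
contact_force: [-0.5, 0.2, -0.4]
opening: -0.002
```

>>> jog_arm(delta_pos=[[0.034,0.024,0],[0.034,0.024,0],[0.034,0.024,0],[0.034,0.024,0],[0.034,0.024,0],[0.034,0.024,0],[0.034,0.024,0],[0.034,0.024,0],[0.034,0.024,0],[0.034,0.024,0],[0.034,0.024,0],[0.034,0.024,0],[0.034,0.024,0],[0.034,0.024,0],[0.034,0.024,0],[0.034,0.024,0],[0.034,0.024,0],[0.034,0.024,0],[0,0,0],[0,0,0]], dr=[[0,0,0],[0,0,0],[0,0,0],[0,0,0],[0,0,0],[0,0,0],[0,0,0],[0,0,0],[0,0,0],[0,0,0],[0,0,0],[0,0,0],[0,0,0],[0,0,0],[0,0,0],[0,0,0],[0,0,0],[0,0,0],[0,0,0],[0,0,0]], jaw=[255,255,255,255,255,255,255,255,255,255,255,255,255,255,255,255,255,255,255,255])

```text
t: 4.15
ee_pos: [0.5482, 0.0775, 0.2438]
tool_rot: [[-0.052, 0.999, -0.002], [0.999, 0.052, -0.0], [-0.0, -0.002, -1.0]]
contact_force: [-0.1, -0.6, 0.1]
opening: -0.001
```

>>> jog_arm(delta_pos=[[0,0,0.03],[0,0,0.03],[0,0,0.03],[0,0,0.03],[0,0,0.02],[0,0,0.01],[0,0,0.01],[0,0,0.008],[0,0,0]], dr=[[0,0,0],[0,0,0],[0,0,0],[0,0,0],[0,0,0],[0,0,0],[0,0,0],[0,0,0],[0,0,0]], jaw=[255,255,255,255,255,255,255,255,255])

```text
t: 5.05
ee_pos: [0.5481, 0.0764, 0.0763]
tool_rot: [[-0.049, 0.999, -0.001], [0.999, 0.049, -0.0], [-0.0, -0.001, -1.0]]
contact_force: [-0.5, -0.3, 0.3]
opening: -0.003
```

```bash
cat > shot.py <<'E'
from plant import status, eyes, r
import cv2,sys,pickle
d={}
for n in("top","scene","wrist"):
    s=eyes.snapshot(n);d[n]=s
p=sys.argv[1]
pickle.dump(d,open(p+".pkl","wb"))
a=cv2.resize(d["top"]["pixels"][145:265,210:360,::-1],None,fx=4,fy=4,interpolation=cv2.INTER_CUBIC)
cv2.imwrite(f"pics/{p}_top.png",a)
cv2.imwrite(f"pics/{p}_scene.png",cv2.resize(d["scene"]["pixels"][145:280,270:430,::-1],None,fx=4,fy=4,interpolation=cv2.INTER_CUBIC))
cv2.imwrite(f"pics/{p}_wrist.png",d["wrist"]["pixels"][:,:,::-1])
st=status.get_state();print(st["t"],st["ee_pos"].round(4),st["contact_force"].round(2),st["qpos"].round(2))
E
python3 shot.py a1
```

```text
5.2 [0.5491 0.0766 0.0775] [0.47 0.11 0.36] [-0.01  0.34 -0.23  0.99 -0.   -0.06]
```

View pics/a1_wrist.png

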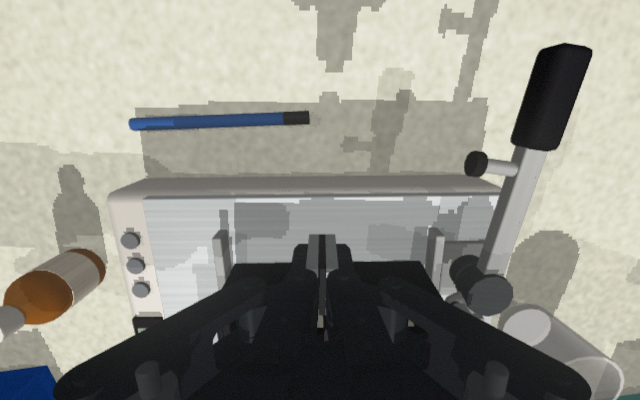

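View pics/a1_scene.png

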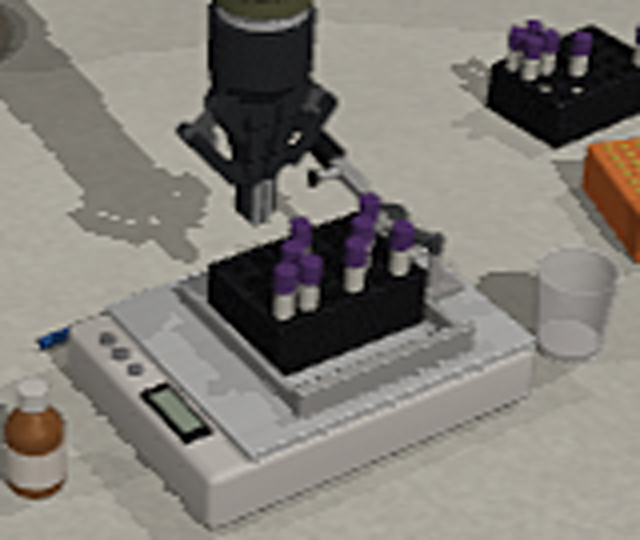

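The wrist view shows the shut fingers (322,260) in front of the rack's front edge, between the guides, with the lever still open on the right. Now I'll push, slowly.

>>> jog_arm(delta_pos=[[0,0.005,0],[0,0.005,0],[0,0.004,0],[0,0.003,0],[0,0.003,0],[0,0.003,0],[0,0.003,0],[0,0.003,0],[0,0.003,0],[0,0.003,0],[0,0.003,0],[0,0.003,0],[0,0.003,0],[0,0.003,0],[0,0.003,0]], dr=[[0,0,0],[0,0,0],[0,0,0],[0,0,0],[0,0,0],[0,0,0],[0,0,0],[0,0,0],[0,0,0],[0,0,0],[0,0,0],[0,0,0],[0,0,0],[0,0,0],[0,0,0]], jaw=[255,255,255,255,255,255,255,255,255,255,255,255,255,255,255])

```text
t: 6.7
ee_pos: [0.5987, 0.0791, 0.0766]
tool_rot: [[-0.049, 0.999, 0.0], [0.999, 0.049, -0.0], [-0.0, 0.0, -1.0]]
contact_force: [-3.0, 0.8, -0.4]
opening: 0.001
```

```bash
python3 shot.py a2
```

```text
6.85 [0.5992 0.0791 0.0768] [ 0.09 -0.1  -0.17] [-0.    0.43 -0.1   1.04 -0.   -0.05]
```

View pics/a2_scene.png

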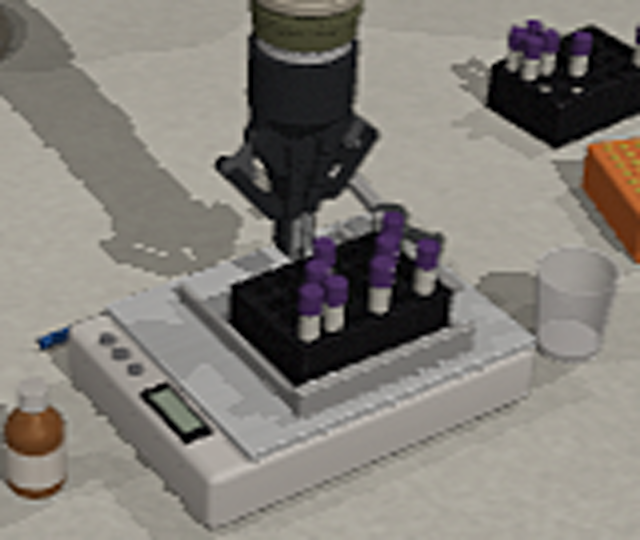

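The scene view shows the rack moved towards the stop at (370,380), with about 5 mm of gap left. Next I'll creep in and watch the force.

>>> jog_arm(delta_pos=[[0,0.001,0],[0,0.001,0],[0,0.001,0],[0,0.001,0]], dr=[[0,0,0],[0,0,0],[0,0,0],[0,0,0]], jaw=[255,255,255,255])

```text
t: 7.25
ee_pos: [0.6022, 0.0793, 0.0767]
tool_rot: [[-0.049, 0.999, -0.0], [0.999, 0.049, -0.0], [-0.0, -0.0, -1.0]]
contact_force: [-2.3, -0.6, 2.0]
opening: -0.001
```

>>> jog_arm(delta_pos=[[0,0.001,0],[0,0.001,0]], dr=[[0,0,0],[0,0,0]], jaw=[255,255])

```text
t: 7.45
ee_pos: [0.6039, 0.0795, 0.0767]
tool_rot: [[-0.049, 0.999, -0.001], [0.999, 0.049, 0.0], [0.0, -0.001, -1.0]]
contact_force: [-5.8, -0.4, 3.0]
opening: 0.001
```

>>> jog_arm(delta_pos=[[0,0.001,0],[0,0,0]], dr=[[0,0,0],[0,0,0]], jaw=[255,255])

```text
t: 7.65
ee_pos: [0.6039, 0.0796, 0.0766]
tool_rot: [[-0.049, 0.999, -0.003], [0.999, 0.049, -0.0], [0.0, -0.003, -1.0]]
contact_force: [-7.2, -0.4, 4.6]
opening: -0.001
```

```bash
python3 shot.py a3
```

```text
7.8 [0.604  0.0795 0.0766] [-6.96 -0.16  4.46] [-0.    0.44 -0.08  1.05 -0.   -0.05]
```

View pics/a3_scene.png

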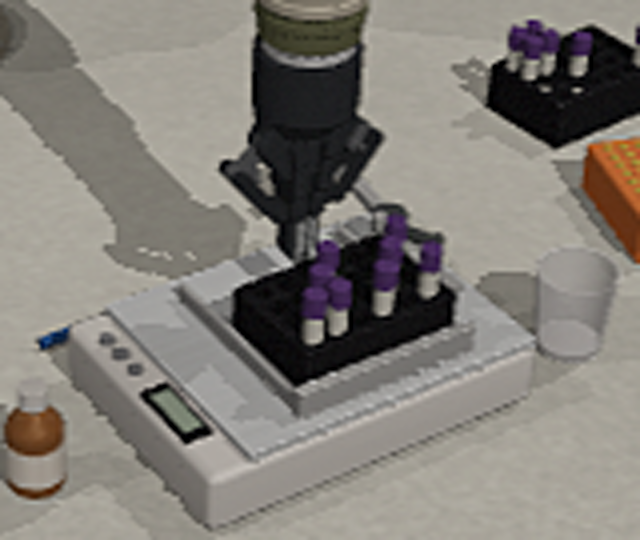

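View pics/a3_top.png

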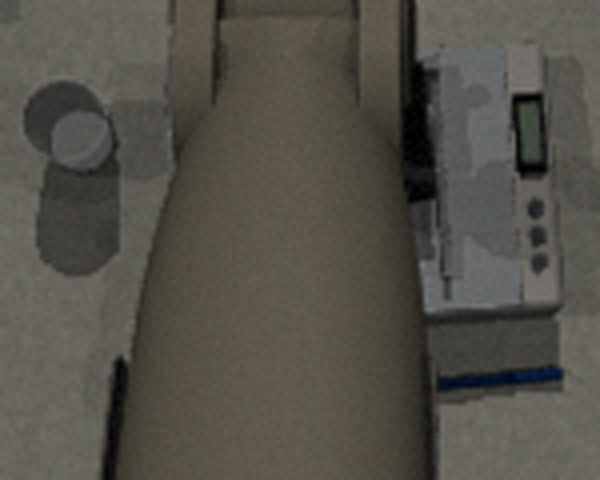

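Contact is steady at 7 N with no further advance. The finger sits at shaker x≈-0.0267, which puts the rack front at about -0.0157 against -0.015 nominal, so the rack is home. I'll back off, rise, go outside the grip and turn.

>>> jog_arm(delta_pos=[[0,-0.01,0],[0,-0.02,0],[0,-0.02,0],[0,0,-0.03],[0,0,-0.04],[0,0,-0.04],[0.03,-0.015,-0.01],[0.03,-0.015,0],[0.03,-0.015,0],[0.03,-0.015,0],[0.03,-0.015,0],[0,0,0]], dr=[[0,0,0],[0,0,0],[0,0,0],[0,0,0],[0,0,0],[0,0,0],[0,0,0],[0,0,0],[0,0,0],[0,0,0],[0,0,0],[0,0,0]], jaw=[255,255,255,255,255,255,255,255,255,255,255,255])

```text
t: 9.0
ee_pos: [0.4717, 0.2261, 0.1971]
tool_rot: [[-0.054, 0.999, 0.001], [0.999, 0.054, 0.001], [0.001, 0.002, -1.0]]
contact_force: [1.0, -0.7, 0.4]
opening: 0.001
```

>>> jog_arm(delta_pos=[[0,0,0],[0,0,0],[0,0,0],[0,0,0],[0,0,0],[0,0,0],[0,0,0],[0,0,0],[0,0,0],[0,0,0],[0,0,0],[0,0,0],[0,0,0]], dr=[[0,0,8.2],[0,0,8.2],[0,0,8.2],[0,0,8.2],[0,0,8.2],[0,0,8.2],[0,0,8.2],[0,0,8.2],[0,0,8.2],[0,0,8.2],[0,0,8.2],[0,0,8.2],[0,0,0]], jaw=[255,255,255,255,255,255,255,255,255,255,255,255,255])

```text
t: 10.3
ee_pos: [0.474, 0.2227, 0.1968]
tool_rot: [[0.995, -0.098, 0.002], [-0.098, -0.995, 0.0], [0.002, -0.0, -1.0]]
contact_force: [0.3, -0.4, 0.4]
opening: 0.002
```

```bash
python3 shot.py a4; python3 - <<'E'
from h import *
d=pickle.load(open("a4.pkl","rb"));s=d["top"]
cv2.imwrite("pics/a4t.png",cv2.resize(s["pixels"][145:265,210:390,::-1],None,fx=4.4,fy=4.4,interpolation=cv2.INTER_CUBIC))
E
```

```text
10.45 [0.4736 0.2229 0.1967] [1.02 0.11 0.38] [ 0.29  0.21 -0.1   1.25 -0.    1.95]
```

View pics/a4t.png

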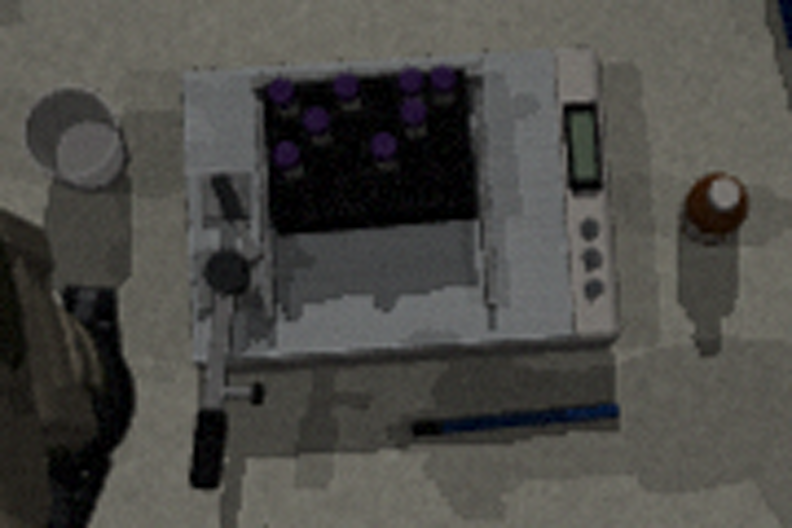

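View pics/a4_wrist.png

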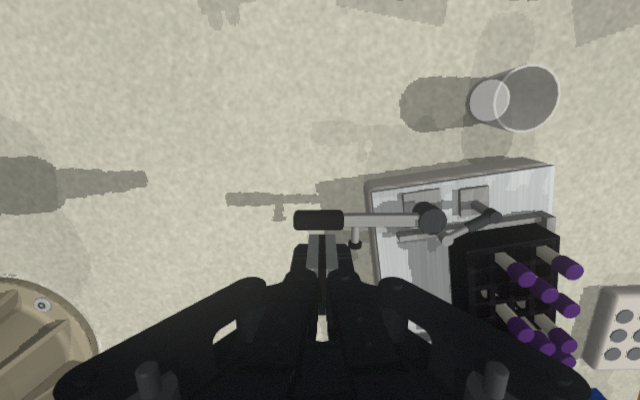

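View pics/a4_scene.png

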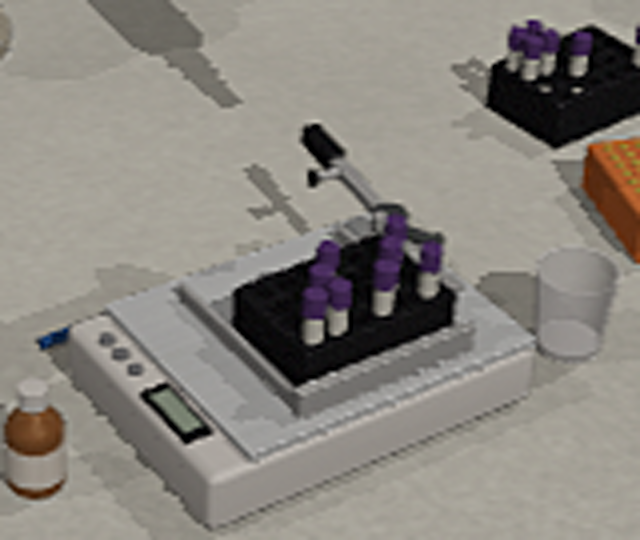

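```bash
python3 - <<'E'
from h import *
ctr=np.array([.6306,.0819,0]);yaw=.05
for nm in("s0","a4"):
    s=pickle.load(open(nm+".pkl","rb"))["top"]
    im=s["pixels"].astype(int)
    mask=((im.max(2)<40)).astype(np.uint8)
    sub=mask[145:265,210:390]
    n,l,st,c=cv2.connectedComponentsWithStats(sub)
    i=1+np.argmax(st[1:,4]);print(nm,st[i])
    m=(l==i)
    # front edge per column
    for z in(.06,.105):
      out=[];bk=[]
      for col in range(64,102,6):
        rows=np.where(m[:,col])[0]
        for rr,o in((rows.max()+.5,out),(rows.min()-.5,bk)):
            p=onz(s,(col+210,rr+145),z)-ctr
            o.append((p[0]*np.cos(yaw)+p[1]*np.sin(yaw))*1000)
      print(z,"front",np.round(out,1),"back",np.round(bk,1))
E
```

```text
s0 [  60   18   50   52 1566]
0.06 front [-50.9 -49.  -49.9 -48.  -49.  -47.  -48. ] back [78.7 80.7 82.8 81.9 80.9 80.  82.1]
0.105 front [-58.2 -56.4 -57.3 -55.4 -56.4 -54.5 -55.5] back [66.4 68.3 70.3 69.4 68.5 67.6 69.6]
a4 [  58   16   51   38 1491]
0.06 front [-18.9 -17.  -17.9 -16.  -16.9 -15.  -15.9] back [72.7 86.7 76.8 87.9 86.9 77.  76. ]
0.105 front [-27.5 -25.6 -26.5 -24.6 -25.6 -23.7 -24.6] back [60.6 74.1 64.6 75.2 74.3 64.7 63.8]
```

The rack front base edge images at x≈-16.7 mm, where home is -15, and it was -49 at the start. That is within error of home, but the 7 N was only just above the sliding force, so before the lever I'll press once more, lower and firmer.

>>> jog_arm(delta_pos=[[0,0,0],[0.018,0.03,0],[0.018,0.03,0],[0.018,0.03,0],[0.018,0.03,0],[0.018,0.03,0],[0,0,0.03],[0,0,0.03],[0,0,0.03],[0,0,0.02],[0,0,0.01],[0,0,0.005],[0,0,0],[0.01,0,0],[0.006,0,0],[0.003,0,0],[0.002,0,0],[0.002,0,0]], dr=[[0,0,-8.5],[0,0,0],[0,0,0],[0,0,0],[0,0,0],[0,0,0],[0,0,0],[0,0,0],[0,0,0],[0,0,0],[0,0,0],[0,0,0],[0,0,0],[0,0,0],[0,0,0],[0,0,0],[0,0,0],[0,0,0]], jaw=[255,255,255,255,255,255,255,255,255,255,255,255,255,255,255,255,255,255])

```text
t: 12.25
ee_pos: [0.5939, 0.0791, 0.0718]
tool_rot: [[0.999, 0.051, 0.0], [0.051, -0.999, -0.0], [0.0, 0.0, -1.0]]
contact_force: [0.6, -1.2, -0.5]
opening: 0.001
```

>>> jog_arm(delta_pos=[[0.002,0,0],[0.002,0,0],[0.001,0,0]], dr=[[0,0,0],[0,0,0],[0,0,0]], jaw=[255,255,255])

```text
t: 12.55
ee_pos: [0.5987, 0.0794, 0.0716]
tool_rot: [[0.999, 0.051, -0.0], [0.051, -0.999, -0.0], [-0.0, 0.0, -1.0]]
contact_force: [-0.6, -0.2, 0.4]
opening: -0.0
```

>>> jog_arm(delta_pos=[[0.001,0,0],[0.001,0,0]], dr=[[0,0,0],[0,0,0]], jaw=[255,255])

```text
t: 12.75
ee_pos: [0.6006, 0.0794, 0.0717]
tool_rot: [[0.999, 0.051, -0.0], [0.051, -0.999, -0.0], [-0.0, 0.0, -1.0]]
contact_force: [0.2, -0.6, 0.1]
opening: 0.002
```

>>> jog_arm(delta_pos=[[0.001,0,0],[0.001,0,0]], dr=[[0,0,0],[0,0,0]], jaw=[255,255])

```text
t: 12.95
ee_pos: [0.6022, 0.0795, 0.0718]
tool_rot: [[0.999, 0.051, -0.001], [0.051, -0.999, -0.0], [-0.001, 0.0, -1.0]]
contact_force: [-3.0, -0.4, 3.7]
opening: -0.003
```

>>> jog_arm(delta_pos=[[0.001,0,0],[0.001,0,0]], dr=[[0,0,0],[0,0,0]], jaw=[255,255])

```text
t: 13.15
ee_pos: [0.6044, 0.0796, 0.0719]
tool_rot: [[0.999, 0.051, -0.0], [0.051, -0.999, -0.0], [-0.0, 0.0, -1.0]]
contact_force: [-3.6, -0.7, 3.2]
opening: 0.002
```

The rack is still sliding at about 3.5 N, so it was not fully home. I'll keep going.

>>> jog_arm(delta_pos=[[0.001,0,0],[0.001,0,0]], dr=[[0,0,0],[0,0,0]], jaw=[255,255])

```text
t: 13.35
ee_pos: [0.6063, 0.0798, 0.0719]
tool_rot: [[0.999, 0.051, -0.0], [0.051, -0.999, -0.0], [-0.0, 0.0, -1.0]]
contact_force: [-3.3, -0.3, 5.4]
opening: 0.0
```

>>> jog_arm(delta_pos=[[0.001,0,0],[0.001,0,0]], dr=[[0,0,0],[0,0,0]], jaw=[255,255])

```text
t: 13.55
ee_pos: [0.6065, 0.0798, 0.0719]
tool_rot: [[0.999, 0.051, -0.004], [0.051, -0.999, -0.0], [-0.004, 0.0, -1.0]]
contact_force: [-9.8, -0.9, 10.6]
opening: 0.002
```

>>> jog_arm(delta_pos=[[0.001,0,0],[0,0,0],[0,0,0]], dr=[[0,0,0],[0,0,0],[0,0,0]], jaw=[255,255,255])

```text
t: 13.85
ee_pos: [0.6065, 0.0798, 0.0719]
tool_rot: [[0.999, 0.051, -0.005], [0.051, -0.999, -0.001], [-0.005, 0.0, -1.0]]
contact_force: [-11.3, -0.3, 10.8]
opening: -0.001
```

```bash
python3 shot.py a5
```

```text
14.0 [0.6065 0.0798 0.0719] [-10.23  -1.41  11.01] [-0.    0.45 -0.08  1.04 -0.    1.52]
```

View pics/a5_scene.png

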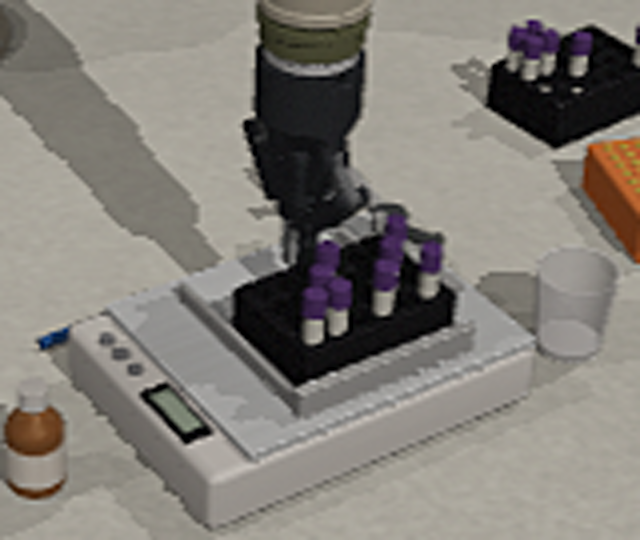

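View pics/a5_wrist.png

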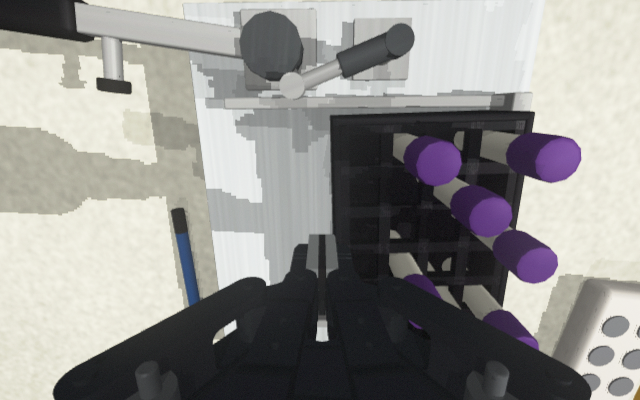

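```bash
python3 - <<'E'
from h import *
for nm in("s0","a1","a2","a3","a4","a5"):
    s=pickle.load(open(nm+".pkl","rb"))["scene"]
    hsv=cv2.cvtColor(s["pixels"][190:250,315:385],cv2.COLOR_RGB2HSV)
    m=cv2.inRange(hsv,(125,80,40),(160,255,255))
    n,l,st,c=cv2.connectedComponentsWithStats(m)
    print(nm,[(int(a[4]),*(b+[315,190]).round(2)) for a,b in zip(st[1:],c[1:]) if a[4]>25])
s=pickle.load(open("a5.pkl","rb"))["scene"]
p=onz(s,(350,225),.142);print(proj(s,p+[.01,0,0])-proj(s,p))
E
```

```text
s0 [(95, np.float64(360.02), np.float64(202.35)), (142, np.float64(344.04), np.float64(209.58)), (38, np.float64(370.21), np.float64(203.39))]
a1 [(95, np.float64(360.02), np.float64(202.35)), (144, np.float64(344.01), np.float64(209.69)), (39, np.float64(370.28), np.float64(203.41))]
a2 [(105, np.float64(366.29), np.float64(207.2)), (150, np.float64(350.12), np.float64(214.79)), (38, np.float64(376.29), np.float64(208.0))]
a3 [(105, np.float64(367.28), np.float64(208.07)), (152, np.float64(351.16), np.float64(215.52)), (35, np.float64(377.17), np.float64(208.77))]
a4 [(102, np.float64(367.28), np.float64(207.91)), (149, np.float64(351.23), np.float64(215.56)), (35, np.float64(377.17), np.float64(208.77))]
a5 [(99, np.float64(367.27), np.float64(208.09)), (155, np.float64(351.17), np.float64(215.45)), (35, np.float64(377.17), np.float64(208.77))]
[2.00981797 2.06643413]
```

The caps sit at the same pixels in a3, a4 and a5 (367.3,208 and 351.2,215.5). So the rack did not move under 11 N: it was already home, and it is not tipped. The apparent slide was only finger compliance. Now the lever: I'll back off, rise, go outside the grip, turn and descend.

>>> jog_arm(delta_pos=[[-0.01,0,0],[-0.02,0,0],[-0.02,0,0],[0,0,-0.03],[0,0,-0.04],[0,0,-0.04],[0,0,-0.01],[-0.015,-0.03,0],[-0.015,-0.03,0],[-0.015,-0.03,0],[-0.015,-0.03,0],[-0.015,-0.03,0],[0,0,0],[0,0,0]], dr=[[0,0,0],[0,0,0],[0,0,0],[0,0,0],[0,0,0],[0,0,0],[0,0,0],[0,0,0],[0,0,0],[0,0,0],[0,0,0],[0,0,0],[0,0,8.5],[0,0,0]], jaw=[255,255,255,255,255,255,255,255,255,255,255,255,255,255])

```text
t: 15.4
ee_pos: [0.4766, 0.2243, 0.1909]
tool_rot: [[0.995, -0.096, -0.0], [-0.096, -0.995, -0.0], [-0.0, 0.0, -1.0]]
contact_force: [-0.3, 0.1, 0.6]
opening: -0.002
```

>>> jog_arm(delta_pos=[[0,0,0.03],[0,0,0.03],[0,0,0.03],[0,0,0.015],[0,0,0.006],[0,0,0]], dr=[[0,0,0],[0,0,0],[0,0,0],[0,0,0],[0,0,0],[0,0,0]], jaw=[255,255,255,255,255,255])

```text
t: 16.0
ee_pos: [0.4769, 0.2227, 0.0797]
tool_rot: [[0.995, -0.096, -0.002], [-0.096, -0.995, -0.001], [-0.002, 0.001, -1.0]]
contact_force: [0.7, -0.3, 0.0]
opening: 0.0
```

```bash
python3 shot.py a6
```

```text
16.15 [0.4782 0.2234 0.0817] [-0.01 -0.    0.07] [ 0.28  0.29 -0.3   0.98 -0.    1.95]
```

View pics/a6_wrist.png

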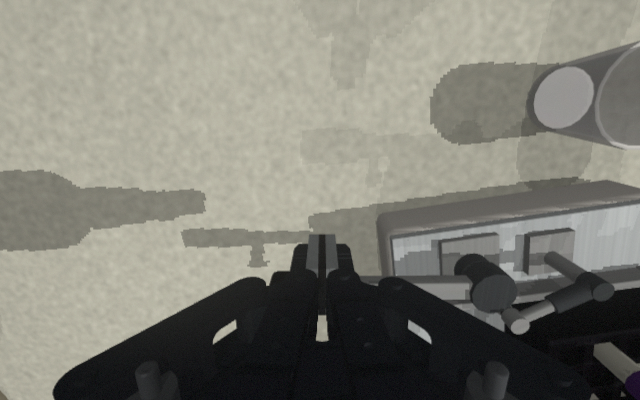

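View pics/a6_scene.png

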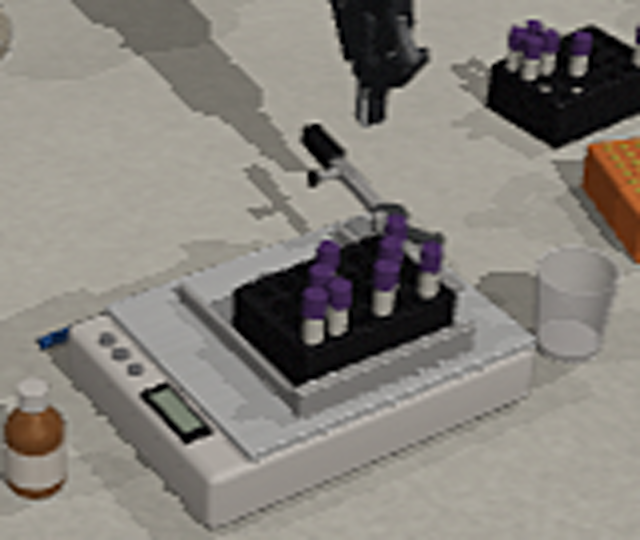

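The wrist view shows the fingers (322,250) beyond the lever's outer side. The calculated contact is about 107 mm from the pivot with an 18 mm gap. I'll approach, then follow the arc in 4° rows.

>>> jog_arm(delta_pos=[[0,0.006,0],[0,0.006,0],[0,0.006,0],[-0.0011,0.0075,0],[-0.0011,0.0075,0],[-0.0011,0.0075,0],[-0.0011,0.0075,0],[-0.0011,0.0075,0],[-0.0011,0.0075,0],[0,0,0]], dr=[[0,0,0],[0,0,0],[0,0,0],[0,0,-4],[0,0,-4],[0,0,-4],[0,0,-4],[0,0,-4],[0,0,-4],[0,0,0]], jaw=[255,255,255,255,255,255,255,255,255,255])

```text
t: 17.15
ee_pos: [0.4724, 0.1593, 0.0809]
tool_rot: [[0.949, 0.315, 0.0], [0.315, -0.949, -0.0], [0.0, 0.0, -1.0]]
contact_force: [-0.9, -0.7, 0.9]
opening: 0.001
```

```bash
python3 shot.py a7; cat > rel.py <<'E'
from plant import status
import numpy as np
st=status.get_state();yaw=.05;R=np.array([[np.cos(yaw),np.sin(yaw)],[-np.sin(yaw),np.cos(yaw)]])
p=R@(st["ee_pos"][:2]-[.6306,.0819]);q=p-[-.045,.095]
t=st["tool_rot"][:2,:2]
d=R.T@(-q)
print("shaker",p.round(4),"pivot in tool",(t.T@d).round(4),"tool y yaw rel",np.arctan2(*(R@t[:,1])[::-1]).round(3),"theta if flat",(np.arctan2(*(R@t[:,1])[::-1])+1.72).round(3))
E
python3 rel.py
```

```text
17.3 [0.4723 0.1603 0.0808] [-0.79  0.51  0.54] [ 0.17  0.24 -0.37  0.96  0.    1.42]
shaker [-0.1542  0.0862] pivot in tool [0.1075 0.0207] tool y yaw rel -1.301 theta if flat 0.419
```

View pics/a7_scene.png

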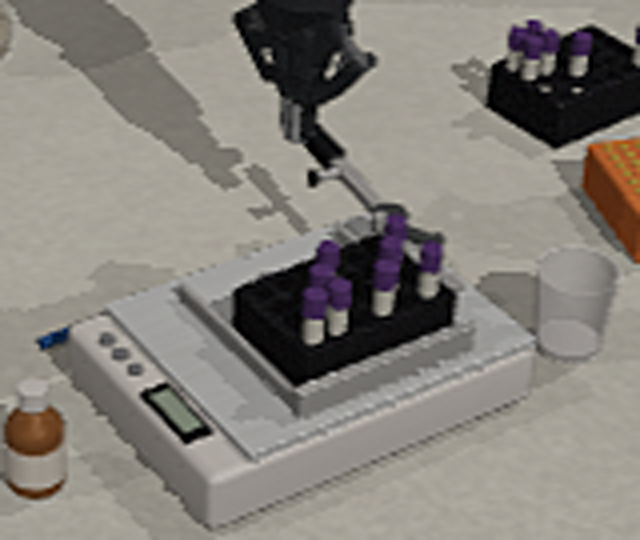

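The scene view shows the lever still open with its grip at (315,135) and the fingers at (290,120), so the push missed. I'll project points to see why.

```bash
python3 - <<'E'
from h import *
yaw=.05;R=np.array([[np.cos(yaw),-np.sin(yaw)],[np.sin(yaw),np.cos(yaw)]])
W=lambda x,y,z:np.r_[R@[x,y]+[.6306,.0819],z]
d=pickle.load(open("a7.pkl","rb"))
s=d["scene"]
for n,p in [("tcp",np.array([.4723,.1603,.0808])),("pivot",W(-.045,.095,.1)),("grip",W(-.1557,.1117,.088)),("gripend",W(-.1805,.1154,.088)),("padface",W(-.045-.0742-.0045,.095+.0112-.0297,.088)),("deckFL",W(-.097,.123,.06)),("stop",W(.075,0,.082))]:
    a=proj(s,p);print(n,(a-[270,145])*4, "full",a.round(1),"top",((proj(d["top"],p)-[210,145])*4).round())
E
python3 - <<'E'
import cv2
E
```

```text
tcp [296.44395361 166.62092789] full [344.1 186.7] top [227. 402.]
pivot [388.80135956 210.45697966] full [367.2 197.6] top [205. 243.]
grip [322.47241298 149.37254733] full [350.6 182.3] top [188. 406.]
gripend [308.77935199 133.81829048] full [347.2 178.5] top [184. 443.]
padface [308.38557583 180.69840557] full [347.1 190.2] top [238. 357.]
deckFL [374.9052012  210.49256532] full [363.7 197.6] top [175. 327.]
stop [377.92869801 355.31985914] full [364.5 233.8] top [335.  75.]
```

View pics/a7_top.png

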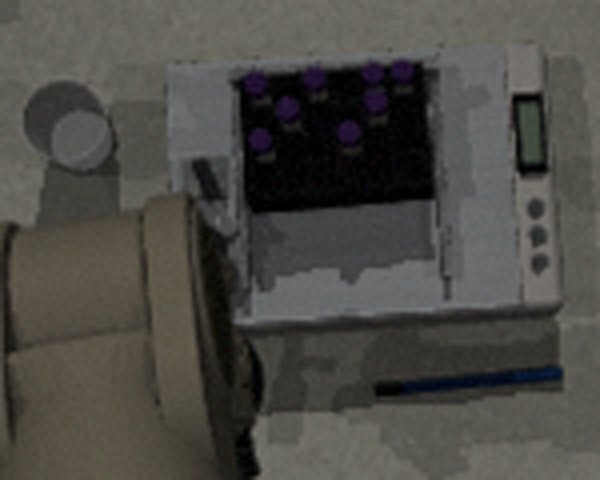

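View pics/a7_wrist.png

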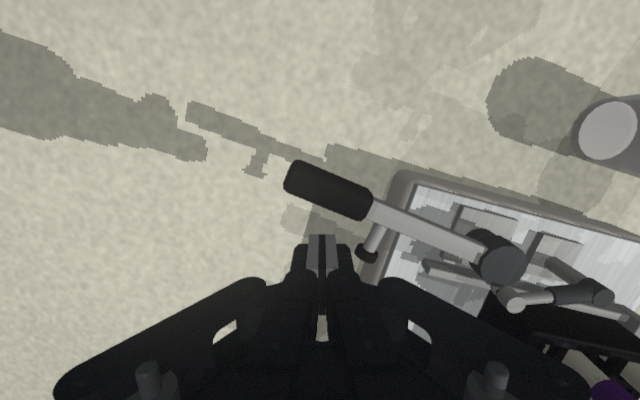

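```bash
python3 - <<'E'
from h import *
for nm,p in(("a1",[.5491,.0766,.0775]),("a6",[.4782,.2234,.0817]),("a7",[.4723,.1603,.0808])):
    d=pickle.load(open(nm+".pkl","rb"))
    print(nm,[((proj(d["scene"],np.array(p)+[0,0,dz])-[270,145])*4).round() for dz in(0,.01,.02,.03)],"wrist",[proj(d["wrist"],np.array(p)+[0,0,dz]).round() for dz in(0,.01,.02)])
E
python3 - <<'E'
import pickle,cv2
s=pickle.load(open("a7.pkl","rb"))["scene"]["pixels"]
cv2.imwrite("pics/z7.png",cv2.resize(s[150:210,320:390,::-1],None,fx=9,fy=9,interpolation=cv2.INTER_CUBIC))
E
```

```text
a1 [array([253., 248.]), array([253., 237.]), array([254., 226.]), array([254., 215.])] wrist [array([320., 230.]), array([320., 237.]), array([320., 244.])]
a6 [array([368., 150.]), array([369., 139.]), array([370., 128.]), array([370., 118.])] wrist [array([322., 231.]), array([322., 238.]), array([322., 246.])]
a7 [array([296., 167.]), array([297., 156.]), array([298., 145.]), array([298., 134.])] wrist [array([321., 230.]), array([321., 237.]), array([321., 245.])]
```

View pics/z7.png

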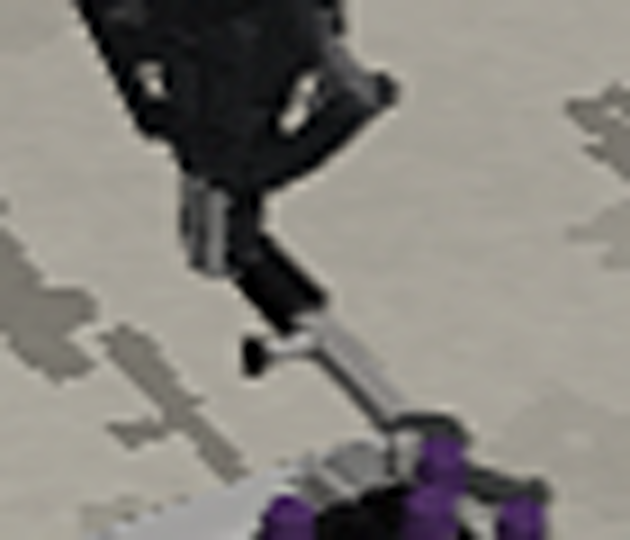

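Both cameras agree that the finger tips sit about 22 mm higher than the reported TCP, so the fingers passed just above the grip and touched nothing. The rack push therefore met the rack near its top edge, but the caps did not shift. I'll rise, return outside and descend to TCP z≈0.057.

>>> jog_arm(delta_pos=[[0,0,-0.02],[0,0,-0.02],[0,0,0],[0,0,0],[0,0,0],[0,-0.02,0],[0,-0.02,0],[0,-0.02,0],[0,-0.005,0],[0,0,0.03],[0,0,0.02],[0,0,0.01],[0,0,0.004],[0,0,0]], dr=[[0,0,0],[0,0,0],[0,0,8],[0,0,8],[0,0,8],[0,0,0],[0,0,0],[0,0,0],[0,0,0],[0,0,0],[0,0,0],[0,0,0],[0,0,0],[0,0,0]], jaw=[255,255,255,255,255,255,255,255,255,255,255,255,255,255])

```text
t: 18.7
ee_pos: [0.4785, 0.2248, 0.0566]
tool_rot: [[0.995, -0.097, -0.0], [-0.097, -0.995, -0.0], [-0.0, 0.0, -1.0]]
contact_force: [-0.1, 0.6, 0.2]
opening: -0.002
```

```bash
python3 shot.py a8; python3 rel.py
```

```text
18.85 [0.4795 0.2252 0.0577] [ 0.61 -0.49  0.11] [ 0.29  0.32 -0.33  0.93 -0.    1.96]
shaker [-0.1438  0.1507] pivot in tool [0.1059 0.0405] tool y yaw rel -1.718 theta if flat 0.002
```

View pics/a8_scene.png

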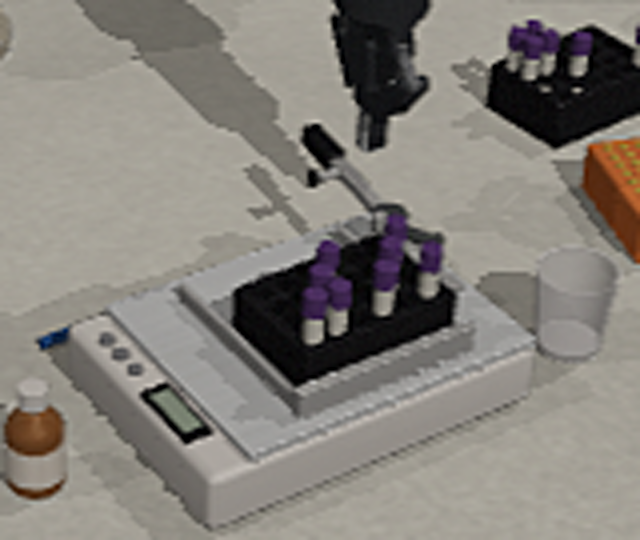

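The tip images at (370,147), which matches z≈0.08 and is level with the grip. Approach again and check the force early.

>>> jog_arm(delta_pos=[[0,0.008,0],[0,0.007,0],[0,0.005,0],[-0.0011,0.0075,0],[-0.0011,0.0075,0],[-0.0011,0.0075,0],[0,0,0]], dr=[[0,0,0],[0,0,0],[0,0,0],[0,0,-4],[0,0,-4],[0,0,-4],[0,0,0]], jaw=[255,255,255,255,255,255,255])

```text
t: 19.55
ee_pos: [0.4731, 0.1827, 0.0571]
tool_rot: [[0.994, 0.111, 0.001], [0.111, -0.994, 0.001], [0.001, -0.001, -1.0]]
contact_force: [0.7, 2.7, -0.3]
opening: -0.001
```

```bash
python3 shot.py a9; python3 rel.py
```

```text
19.7 [0.4731 0.183  0.057 ] [0.61 1.87 1.41] [ 0.21  0.28 -0.38  0.91  0.    1.67]
shaker [-0.1522  0.1088] pivot in tool [0.1062 0.0203] tool y yaw rel -1.51 theta if flat 0.21
```

View pics/a9_scene.png

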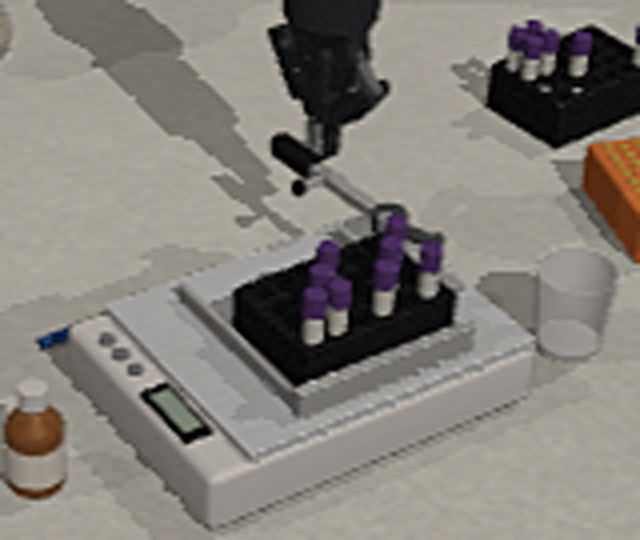

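The lever is now turning with the fingers (grip at (293,150)). Continue along the arc.

>>> jog_arm(delta_pos=[[-0.0011,0.0075,0],[-0.0011,0.0075,0],[-0.0011,0.0075,0],[-0.0011,0.0075,0],[-0.0011,0.0075,0],[-0.0011,0.0075,0],[-0.0011,0.0075,0],[-0.0011,0.0075,0],[-0.0011,0.0075,0],[-0.0011,0.0075,0]], dr=[[0,0,-4],[0,0,-4],[0,0,-4],[0,0,-4],[0,0,-4],[0,0,-4],[0,0,-4],[0,0,-4],[0,0,-4],[0,0,-4]], jaw=[255,255,255,255,255,255,255,255,255,255])

```text
t: 20.7
ee_pos: [0.4928, 0.1123, 0.0567]
tool_rot: [[0.687, 0.727, -0.001], [0.727, -0.687, 0.002], [0.001, -0.002, -1.0]]
contact_force: [-0.6, 4.7, 1.1]
opening: -0.004
```

```bash
python3 rel.py
```

```text
shaker [-0.1361  0.0372] pivot in tool [0.1057 0.0212] tool y yaw rel -0.808 theta if flat 0.912
```

>>> jog_arm(delta_pos=[[-0.0011,0.0075,0],[-0.0011,0.0075,0],[-0.0011,0.0075,0],[-0.0011,0.0075,0],[-0.0011,0.0075,0],[0,0,0],[0,0,0]], dr=[[0,0,-4],[0,0,-4],[0,0,-4],[0,0,-4],[0,0,-4],[0,0,0],[0,0,0]], jaw=[255,255,255,255,255,255,255])

```text
t: 21.4
ee_pos: [0.52, 0.0851, 0.0564]
tool_rot: [[0.402, 0.916, -0.001], [0.916, -0.402, -0.001], [-0.001, -0.001, -1.0]]
contact_force: [0.3, -0.0, 0.2]
opening: 0.0
```

```bash
python3 shot.py b1; python3 rel.py
```

```text
21.55 [0.5199 0.0854 0.0565] [ 0.18 -1.11 -0.2 ] [ 0.01  0.32 -0.33  0.92 -0.    0.42]
shaker [-0.1104  0.009 ] pivot in tool [0.1061 0.0202] tool y yaw rel -0.462 theta if flat 1.258
```

View pics/b1_scene.png

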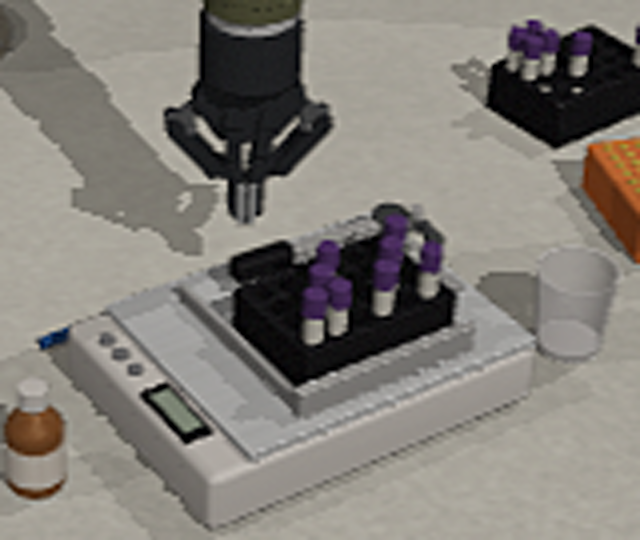

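View pics/b1_wrist.png

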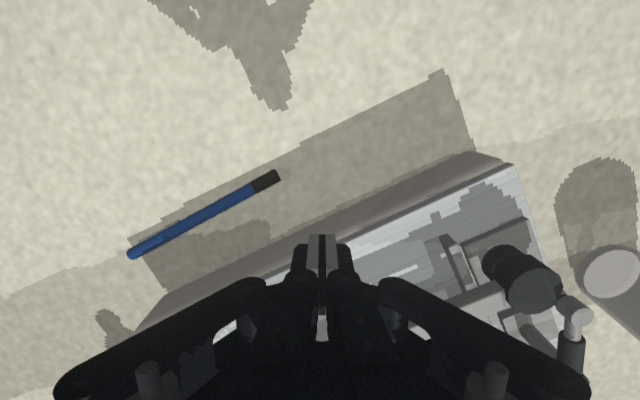

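The lever snapped shut, with the grip across the rack front at (262,260) and the fingers clear of it. I'll lift, move aside and measure.

>>> jog_arm(delta_pos=[[0,-0.01,-0.03],[0,0,-0.04],[0,0,-0.04],[0,0,-0.04],[-0.042,0.009,0],[-0.042,0.009,0],[-0.042,0.009,0],[-0.042,0.009,0],[-0.042,0.009,0],[-0.042,0.009,0],[0,0,0]], dr=[[0,0,0],[0,0,0],[0,0,0],[0,0,0],[0,0,0],[0,0,0],[0,0,0],[0,0,0],[0,0,0],[0,0,0],[0,0,0]], jaw=[255,255,255,255,255,255,255,255,255,255,255])

```text
t: 22.65
ee_pos: [0.4592, -0.1675, 0.2066]
tool_rot: [[0.406, 0.914, 0.0], [0.914, -0.406, -0.002], [-0.002, 0.001, -1.0]]
contact_force: [0.4, 0.7, 0.2]
opening: 0.004
```

```bash
python3 shot.py b2; python3 - <<'E'
from h import *
d=pickle.load(open("b2.pkl","rb"));s=d["top"]
cv2.imwrite("pics/b2t.png",cv2.resize(s["pixels"][145:265,210:390,::-1],None,fx=4.4,fy=4.4,interpolation=cv2.INTER_CUBIC))
E
```

```text
22.8 [ 0.4597 -0.163   0.2066] [-0.32  0.42 -0.54] [-0.51  0.14 -0.17  1.26  0.   -0.09]
```

View pics/b2t.png

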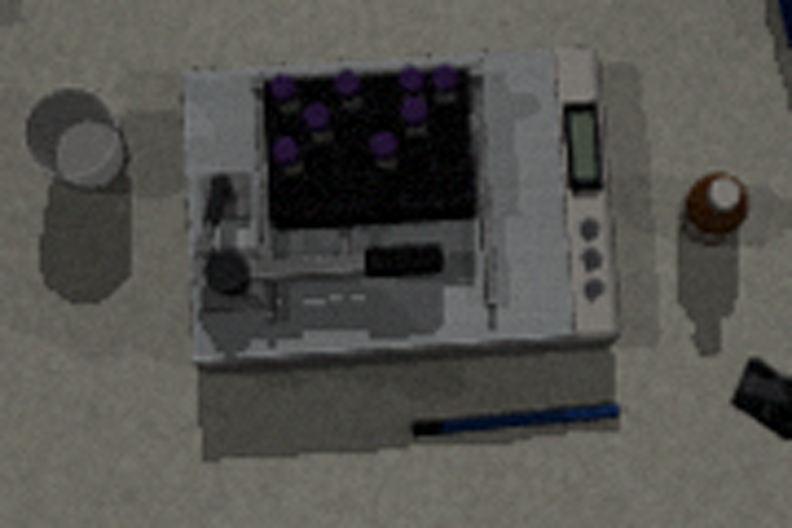

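View pics/b2_scene.png

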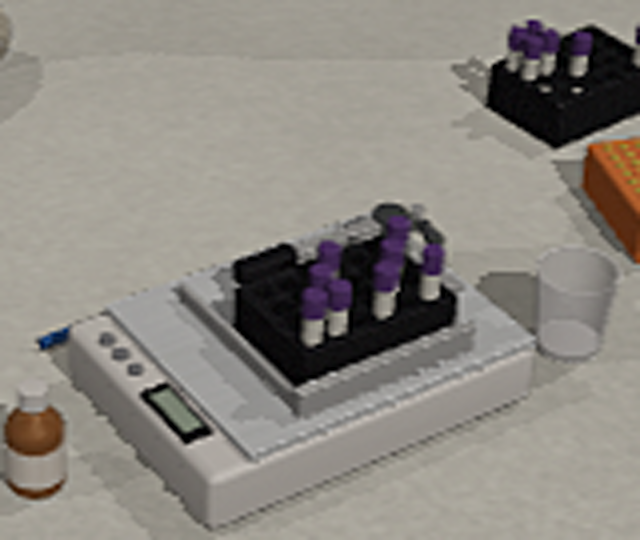

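The rack's left end looks to have moved slightly as the clamp closed. I'll measure the rack's squareness, the lever angle and the bystanders.

```bash
python3 - <<'E'
from h import *
ctr=np.array([.6306,.0819,0]);yaw=.05
Ri=np.array([[np.cos(yaw),np.sin(yaw),0],[-np.sin(yaw),np.cos(yaw),0],[0,0,1]])
for nm in("s0","a4","a7","b2"):
    D=pickle.load(open(nm+".pkl","rb"))
    s=D["top"]
    im=cv2.cvtColor(s["pixels"],cv2.COLOR_RGB2HSV)
    m=cv2.inRange(im[145:265,260:325],(118,60,35),(165,255,255))
    n,l,st,c=cv2.connectedComponentsWithStats(m)
    pts=[Ri@(onz(s,b+[260,145],.142)-ctr) for a,b in zip(st[1:],c[1:]) if a[4]>=8]
    print(nm,"caps top",[tuple((p[:2]*1000).round(1)) for p in pts])
    g=s["pixels"].astype(float).mean(2)
    out=[]
    for col in range(274,318,4):
        # subpixel front edge: strongest dark->light, 50% crossing
        colg=g[185:220,col]
        dv=np.diff(colg);k=np.argmax(dv[:])
        w=np.clip(dv[max(0,k-1):k+2],0,None);r=(w*np.arange(max(0,k-1),k-1+len(w)+(k==0))).sum()/w.sum()+185+.5
        out.append((Ri@(onz(s,(col,r),.06)-ctr))*1000)
    out=np.array(out);print(" front",out[:,0].round(1)," y",out[:,1].round(0)[[0,-1]])
    hs=cv2.cvtColor(D["scene"]["pixels"][180:250,315:400],cv2.COLOR_RGB2HSV)
    m=cv2.inRange(hs,(125,80,40),(160,255,255));n,l,st,c=cv2.connectedComponentsWithStats(m)
    print(" scene caps",[(int(a[4]),*(b+[315,180]).round(1)) for a,b in zip(st[1:],c[1:]) if a[4]>15])
s=pickle.load(open("b2.pkl","rb"))["top"]
f=lambda a,z:Ri@(onz(s,(a[0]/4.4+210-.4,a[1]/4.4+145-.4),z)-ctr)
for a in((228,272),(366,262),(442,260)):print((f(a,.097)*1000).round(1))
E
```

```text
s0 caps top [(np.float64(27.4), np.float64(-28.2)), (np.float64(27.7), np.float64(-48.0)), (np.float64(26.2), np.float64(51.7)), (np.float64(27.1), np.float64(11.8)), (np.float64(7.9), np.float64(-28.9)), (np.float64(6.5), np.float64(31.7)), (np.float64(-12.8), np.float64(-9.1)), (np.float64(-14.0), np.float64(51.3))]
 front [-49.  -48.9 -49.5 -49.2 -48.3 -48.2 -48.3 -48.1 -47.7 -48.  -47.8]  y [ 64. -51.]
 scene caps [(95, np.float64(360.0), np.float64(202.3)), (142, np.float64(344.0), np.float64(209.6)), (38, np.float64(370.2), np.float64(203.4))]
a4 caps top [(np.float64(61.0), np.float64(-46.6)), (np.float64(58.9), np.float64(13.5)), (np.float64(60.3), np.float64(-27.0)), (np.float64(58.1), np.float64(53.5)), (np.float64(41.1), np.float64(-27.5)), (np.float64(38.5), np.float64(32.6)), (np.float64(20.1), np.float64(-8.7)), (np.float64(18.0), np.float64(50.9))]
 front [-68.6 -17.  -17.3 -62.1 -16.5 -16.2 -72.3 -15.1 -14.8 -15.2 -13.9]  y [ 65. -53.]
 scene caps [(102, np.float64(367.3), np.float64(207.9)), (149, np.float64(351.2), np.float64(215.6)), (35, np.float64(377.2), np.floa
[... 486 characters left out ...]
 np.float64(351.2), np.float64(215.5)), (35, np.float64(377.2), np.float64(208.8))]
b2 caps top [(np.float64(61.8), np.float64(-27.4)), (np.float64(61.2), np.float64(-47.5)), (np.float64(60.4), np.float64(51.7)), (np.float64(61.3), np.float64(12.6)), (np.float64(40.7), np.float64(31.9)), (np.float64(42.1), np.float64(-28.3)), (np.float64(20.7), np.float64(51.8)), (np.float64(20.8), np.float64(-8.5))]
 front [-15.  -14.  -14.8 -15.6 -59.3 -49.  -49.7 -14.  -13.3 -13.6 -14.1]  y [ 62. -53.]
 scene caps [(107, np.float64(367.5), np.float64(208.0)), (149, np.float64(351.2), np.float64(215.9)), (33, np.float64(377.7), np.float64(209.5))]
[-46.3  94.8  97. ]
[-44.8   7.9  97. ]
[-46.2 -40.1  97. ]
```

The rack is now square, with its front at about -14.5 mm (home is -15). The lever lies along the shaker's -y (θ≈1.72). The cup, bottle and pen are at their original pixels. Handing in.

```bash
python3 - <<'E'
from plant import status,r
print(status.get_state()["contact_force"]);print(r.close_job())
E
```

```text
[-0.31754661  0.41756066 -0.53594127]
the job is handed in; nothing more can be done
None
```

The rack is home against the stop and the clamp lever is shut across its front. But the rack was not perfectly square when I started the lever, so the "fully home first" step was slightly short at one end.

**What I did:** With the lever open, I pushed the rack with shut fingers to the stop. I then pressed it a second time, and it did not move under about 11 N. After that I pushed the lever round its arc past the dead point. It snapped shut by itself, the fingers came away clear, and I handed in at about 23 s.

**Last checks:**
- **Rack:** its front edge measures about -14.5 mm (home is -15), square to the shaker.
- **Lever:** it lies along the shaker's -y, about 1.72 rad. I did not test the lock by pushing on it.
- **Bystanders:** the cup, bottle and pen are where they were in the images. I did not measure the other bystanders again at the end.
- **Robot:** it was touching nothing at hand-in.

**What went wrong or disagreed:**
- **Rack skew before clamping:** the rack was about 0.02–0.03 rad skewed, with its -y end at the stop and its +y end about 3 mm short. I missed this before working the lever, and the clamp pressed that end home as it closed.
- **Finger height:** the tips sit about 22 mm higher than the reported tool point. My first pass at the lever therefore went just over the grip without moving it. The rack was also pushed nearer its top edge than I meant, though the pictures showed no tipping.

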